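Roll a lens tube home to the white band of a checking lane

ROBOT

A 6-joint arm with a two-finger parallel gripper is mounted at the origin on a cart in front of the work surface, level with it; the furniture and walls round the work are solid. World frame = base frame: x ahead of the robot, y to its left, z up, the work surface at z = 0. Lengths are in mm, angles in rad, forces in N, time in s.
With the tool pointing down it reaches from about 275 to 750 mm from the base axis. Payload 10.2 kg.
Tool frame: the origin (TCP) lies between the finger pads; the fingertips stand 8 mm ahead of it and the grasp point (between the pads) lies 11 mm behind it; z points along the fingers, y is the direction in which the jaws open and shut (so a half turn about z gives the same grasp; the last joint's range is limited). The gripper opens to 88 mm and grips with 3 to 60 N. Pads are 18 mm wide; open, the fingers measure 123 mm over their backs; the gripper's body (75 mm by 187 mm) begins 45 mm behind the grasp point.
Start: joints at [0.953, 0.313, 1.498, -0, 1.331, -0.223], TCP at [201.94, 484.615, 246.72] pointing down, gripper open.
Joint ranges: [-2.94, 2.94], [-0.97, 2.17], [0.19, 2.56], [-1.23, 4.37], [0.02, 3.11], [-2.88, 2.88]. Speed limits (rad/s): [2.39, 2.39, 3.01, 3.14, 3.14, 3.14].

INTERFACE

Orientations are given as a unit quaternion [w, x, y, z].
In Python, from bench import ctrl gives the robot as it stands. The module is installed in compiled form; this text tells all that it offers.
- The arm moves only by the tool carry_out, never from a script. Its argument "steps" is a list of rows, each a list of 3 entries, a list of its own where there are three numbers: the shift along the tool's x, y, z in mm, then the turn about the tool's z in degrees, then the finger opening in mm, from 0 to 88.1. In form: [[[x, y, z], turn, grip], ...]. A call has exactly 8 rows; each row is the pose to reach, as a shift and turn from the pose commanded when the call began, along the tool's axes at that moment; what a row does not reach only later rows make up. A row lasts 1/12 s, in which the tool goes at most 41.7 mm and 7.16 degrees, less where a joint would pass 70% of its speed; a pose out of reach is approached as far as the arm can. A call with a gripper value outside its range is refused whole. The fingers move at their own pace and stop on an object; the grip force is fixed at half the most. Time passes only in rows, so rows that repeat a pose let the fingers close, or fill a call up. It gives the time, the measured TCP pose, the force and the opening at its end, in the units of the state.
- ctrl.state(): the state, without advancing time (a new reading comes with each control period).
- ctrl.snapshot(name): name is "scene" or "top"; returns a dict with "pixels" (384x512x3 uint8, red, green, blue), "depth" (384x512 float32, mm along the optical axis (not along the pixel's ray), 0 where there is no reading), "camera_matrix" (3x3 intrinsics, pixels), "camera_from_world" (4x4, takes a point from world to camera coordinates). Camera axes: x right, y up, looking along -z (the intrinsics and any distortion apply to the point x, -y, -z); pixel columns grow to the right and rows downward; lengths in mm; the calibration is good to about 2 mm. A picture is of the moment at which its call begins.
- ctrl.hand_in(): hands the job in, once; it reports no verdict.
The state is a dict: "time_s": time; "qpos": joint angles; "dq": joint speeds; "joint_torque": joint torques, N m; "ee_pos": TCP position; "orientation": TCP orientation; "contact_force": force on the tool from outside, world axes, zero at the start; "moment": the same for the moment, N m; "gripper_width": finger opening in mm.
Only numpy, scipy, OpenCV 4.12 (cv2) and the standard library are available. Lean on these libraries where they do the work, as an engineer would, in place of code of your own. Each camera call takes 0.05 s, during which the arm holds its last target.

TASK

Lay the black lens tube across the checking lane, between its two yellow lines, and let go of it. Then roll it along the lane by pushing its side until it meets the red sprung pad over the white band, and press it there with a light steady push of about 10 N for a second (the pad is delicate: never more than 14 N). Ease off and leave the tube lying still on the white band, and do not disturb the label roll or the marker.

Things in the scene. Friction and masses are not known exactly. Their poses are not given: they have to be found in the camera images.
- lens_tube: Black cylinder, 32 mm in diameter, 80 mm long, 150 g (up to 30 % less or more), bright band near each end, white index stripe, amber glass ends; loose on the bench in front of the lane. Origin at its centre; its y axis is the cylinder axis, ends alike; x and z turn as it rolls. Rolling resistance is small, but it stops by itself when pushed slowly and let go.
- lane: Fixed aluminium plate 220 mm (x) by 112 mm (y), black rubber running surface 12 mm above the bench. Origin under the plate's centre at bench height; x runs from the open loading end to the stop, z up. Grey fences at y = -46 and +46 mm (inner faces) rise to 20 mm. Yellow lines at x = -85 and -45 mm, white band 32 mm wide centred at x = 60 mm.
- stop_block: Fixed blue block across the lane's end (lane x = 100 to 110 mm), 42 mm high. Carries a red sprung pad, 70 mm wide, 14 mm high, centred 28 mm above the bench, whose free face is hand-set anywhere from lane x = 62 to 90 mm, to be found by feel; it yields 0.14 mm per newton towards +x (3.5 mm at most). Origin under the block at lane x = 105 mm, 10 mm above the bench; axes as the lane's.
- loading_zone (a point): Point on the running surface in the middle of the lane, halfway between the yellow lines: lane x = -65 mm, y = 0, 12 mm above the bench. Axes as the lane's.
- finish_mark (a point): Point on the running surface in the middle of the white band: lane x = +60 mm, y = 0, 12 mm above the bench. A tube that touches the pad has its axis at lane x = 46 to 74 mm. Axes as the lane's.
- label_roll: Roll of white tape, 52 mm in diameter, 18 mm high, lying flat and loose to the right of the lane's stop; leave it alone. Origin at the centre of its underside.
- marker: Blue and white marker pen, 126 mm long, 13 mm thick, lying loose on the bench behind the lane; leave it alone. Origin at the middle of its underside, long axis y.

How it is judged (in metres and radians):
On the way, in this order (a step that is already met when the one before it is completed fails the run):
1. the tube lies across the lane between the yellow lines, released (z of lens_tube in the frame of lane between 0.025 and 0.031 m and y of lens_tube in the frame of lane between -0.01 and 0.01 m and angle between the y axis of lens_tube and the y axis of lane, either way round below 0.08 rad and x of lens_tube in the frame of lane between -0.087 and -0.043 m and contact force between the fingers and lens_tube below 0.05 N and linear speed of lens_tube below 0.02 m/s), for 0.2 s.
2. the tube rolls along the middle of the lane on the running surface (z of lens_tube in the frame of lane between 0.025 and 0.031 m and y of lens_tube in the frame of lane between -0.01 and 0.01 m and angle between the y axis of lens_tube and the y axis of lane, either way round below 0.08 rad and x of lens_tube in the frame of lane between -0.03 and 0.038 m and angular speed of lens_tube above 0.15 rad/s), for 0.1 s.
3. the tube is pressed against the red pad with more than 6 N for 0.4 s (z of lens_tube in the frame of lane between 0.025 and 0.031 m and y of lens_tube in the frame of lane between -0.01 and 0.01 m and angle between the y axis of lens_tube and the y axis of lane, either way round below 0.08 rad and x of lens_tube in the frame of lane between 0.042 and 0.08 m and contact force between lens_tube and stop_block above 6 N), for 0.4 s.
At the end, for the whole second after the job is handed in: The tube lies still and released across the lane on its running surface, its axis over the white band (within 18 mm of its middle along the lane), within 10 mm of the lane's middle and square to the lane within 0.08 rad, and no longer presses the pad (under 2 N) (z of lens_tube in the frame of lane between 0.025 and 0.031 m and y of lens_tube in the frame of lane between -0.01 and 0.01 m and angle between the y axis of lens_tube and the y axis of lane, either way round below 0.08 rad and x of lens_tube in the frame of lane between 0.042 and 0.078 m and contact force between the fingers and lens_tube below 0.05 N and linear speed of lens_tube below 0.005 m/s and contact force between lens_tube and stop_block below 2 N); the robot touches nothing.
It fails at once if the red pad is pressed with more than 14 N (contact force between anything else and stop_block above 14 N).
It fails at once if the label roll is moved more than 20 mm (distance of label_roll from where it was at the start of the episode above 0.02 m).
It fails at once if the marker is moved more than 20 mm (distance of marker from where it was at the start of the episode above 0.02 m).
It also fails if it takes over 70 s, if anything falls off the work surface, if the arm or the gripper's body presses on something with over 40 N, if the wrist force passes 120 N, or if a joint passes its speed limit or range.

## Working session

There is one attempt and no reset: what is moved stays moved. The work goes in short steps, Python scripts to look and compute and a tool call to move; the robot and the scene stay as the last step left them, time stands still between calls to the robot, and variables do not carry over. Pictures are saved under pics/ and viewed, and the job is handed in when it is done.

Besides the shell and the picture viewer there is one more tool, called after "Call:" as a command line: name --argument value ..., lists and objects as JSON in quotes. carry_out: Moves the arm, as the interface text tells. Its arguments: {"type":"object","properties":{"steps":{"type":"array","items":{"type":"array"}}},"required":["steps"]}

```bash
mkdir -p pics; cat > h.py <<'E'
import numpy as np, cv2
from bench import ctrl
def snap(n,f):
    s=ctrl.snapshot(n); np.savez('%s.npz'%f,**s)
    cv2.imwrite('pics/%s.png'%f,s['pixels'][:,:,::-1]); return s
def load(f): return dict(np.load('%s.npz'%f))
def ray(s,u,v):
    K=s['camera_matrix'];T=s['camera_from_world']
    d=np.array([(u-K[0,2])/K[0,0],-(v-K[1,2])/K[1,1],-1.])
    R=T[:3,:3]; return -R.T@T[:3,3], R.T@d
def onz(s,u,v,z):
    o,d=ray(s,u,v); return o+d*(z-o[2])/d[2]
def dep(s,u,v):
    o,d=ray(s,u,v); return o+d*s['depth'][int(v),int(u)]
E
python3 - <<'E'
from h import *
print(ctrl.state())
for n in('scene','top'):
    s=snap(n,n+'0'); print(s['camera_matrix'],s['camera_from_world'])
E
```

```text
{'time_s': 0.0, 'qpos': array([ 9.52623834e-01,  3.13433414e-01,  1.49841995e+00,  2.35023992e-05,
        1.33100379e+00, -2.23398616e-01]), 'dq': array([-9.12123785e-05, -7.80555286e-04, -1.82879444e-03, -9.71652426e-05,
        8.42496403e-04,  1.09937415e-04]), 'joint_torque': array([ 3.88523531e-04, -4.02216554e+01, -2.52268714e+01,  6.95236051e-02,
        3.54149030e-02, -6.39127484e-05]), 'ee_pos': array([201.78240624, 484.4230118 , 246.17599948]), 'orientation': array([-2.68678986e-04,  1.96110386e-01,  9.80581622e-01, -5.72438903e-04]), 'contact_force': array([ 0.55105045, -0.03918146, -0.00609463]), 'moment': array([-0.01918014,  0.00793469, -0.00437523]), 'gripper_width': 88.33947645173498}
[[404.87166302   0.         252.33809498]
 [  0.         404.87166302 197.20965161]
 [  0.           0.           1.        ]] [[-1.89359403e-01 -9.81874594e-01  8.08071372e-03  2.03637398e+02]
 [ 7.96558796e-01 -1.48797917e-01  5.85963535e-01 -5.17344368e+02]
 [-5.74140315e-01  1.17394469e-01  8.10297129e-01 -5.76541052e+02]
 [ 0.00000000e+00  0.00000000e+00  0.00000000e+00  1.00000000e+00]]
[[445.63003597   0.         257.730678  ]
 [  0.         445.63003597 194.11377067]
 [  0.           0.           1.        ]] [[ 7.29548877e-02 -9.97323913e-01  4.75356555e-03  4.23100451e+01]
 [ 9.73514973e-01  7.22471000e-02  2.16907706e-01 -6.12197658e+02]
 [-2.16670674e-01 -1.11968101e-02  9.76180542e-01 -8.32795712e+02]
 [ 0.00000000e+00  0.00000000e+00  0.00000000e+00  1.00000000e+00]]
```

View pics/scene0.png

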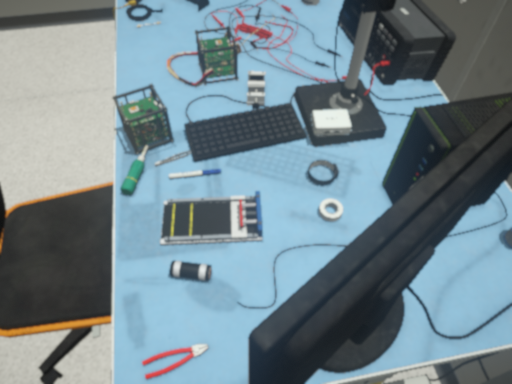

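View pics/top0.png

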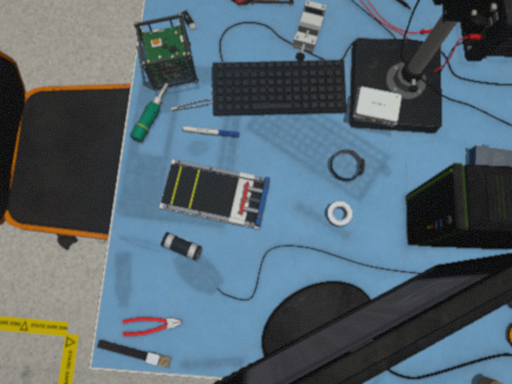

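The scene view has the tube at about (190,271) and the lane at about (212,218). In the top view they are at about (182,246) and (215,194), with the label roll at (339,214) and the marker at (211,132). I'll zoom in on these to measure them.

```bash
python3 - <<'E'
from h import *
s=load('top0'); c=load('scene0')
def proj(s,p):
    q=s['camera_from_world']@np.append(p,1); K=s['camera_matrix']
    return K[0,0]*q[0]/-q[2]+K[0,2], -K[1,1]*q[1]/-q[2]+K[1,2]
print('base',proj(s,[0,0,0]),'tcp',proj(s,[202,484,247]), proj(c,[202,484,247]))
a=cv2.resize(s['pixels'][150:270,150:280,::-1],None,fx=6,fy=5,interpolation=cv2.INTER_CUBIC)
a=cv2.resize(s['pixels'][150:270,150:280,::-1],None,fx=5,fy=5,interpolation=cv2.INTER_CUBIC)
cv2.imwrite('pics/topz.png',a)
a=cv2.resize(c['pixels'][185:290,155:275,::-1],None,fx=5.5,fy=5.5,interpolation=cv2.INTER_CUBIC)
cv2.imwrite('pics/scz.png',a)
for (u,v) in [(182,246),(205,190),(339,208),(100,190),(215,194),(211,132),(265,200),(400,330)]: print(u,v,dep(s,u,v).round(1),onz(s,u,v,0).round(1))
E
```

```text
base (np.float64(280.3708364739804), np.float64(521.7015094866023)) tcp (np.float64(-37.43669787766646), np.float64(421.49791017660357)) (np.float64(-33.8198388361443), np.float64(460.946872797301))
182 246 [495.4 234.3  31.1] [498.2 239.6   0. ]
205 190 [620.6 201.7  10.8] [623.  203.1   0. ]
339 208 [604.5 -89.3   0.7] [604.7 -89.4   0. ]
100 190 [ 654.1  518.4 -234.6] [606.1 430.6   0. ]
215 194 [612.5 178.9  15. ] [615.7 180.6   0. ]
211 132 [752.3 201.2  12.4] [756.8 202.8   0. ]
265 200 [607.7  71.4  13.1] [610.5  71.3   0. ]
400 330 [383.3 -91.7 411.8] [ 360.8 -222.     0. ]
```

View pics/topz.png

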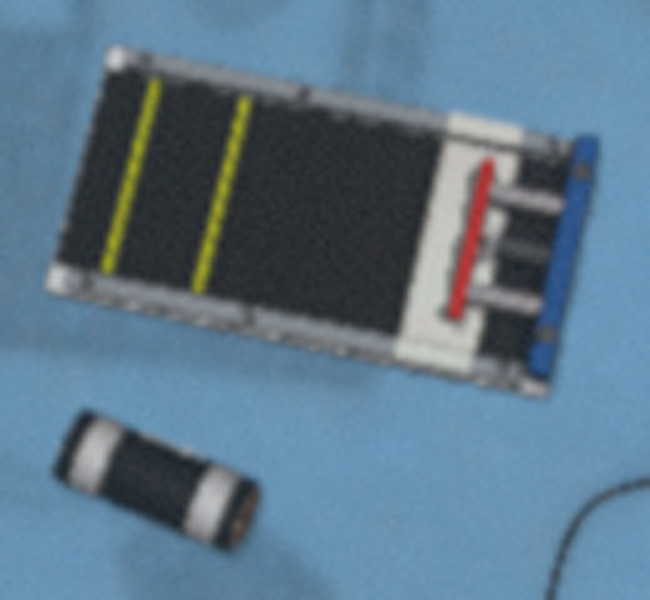

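View pics/scz.png

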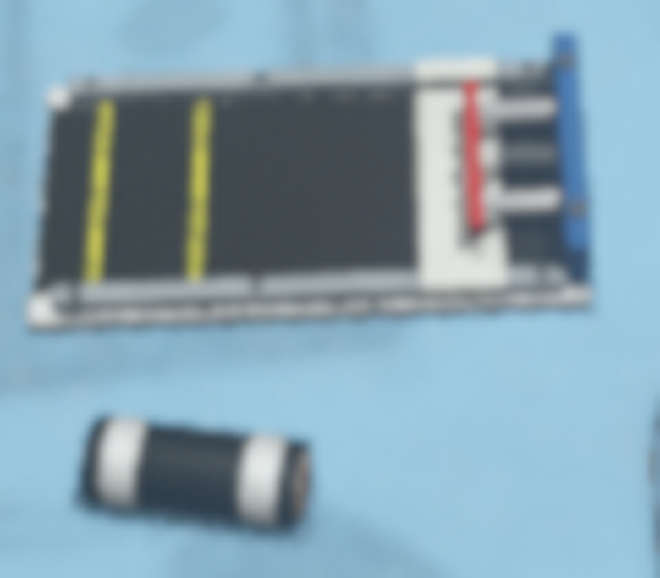

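The zoomed views show the lane clearly: yellow lines on the left, the red pad face over the white band, and the blue stop on the right. The tube lies below the lane, tilted slightly. Next I'll measure by colour masks.

```bash
cat > meas.py <<'E'
from h import *
def masks(s):
    hsv=cv2.cvtColor(s['pixels'],cv2.COLOR_RGB2HSV)
    return hsv
def lane(s,roi):
    # roi u0,u1,v0,v1
    hsv=masks(s); m=cv2.inRange(hsv,(22,110,90),(38,255,255))
    z=np.zeros_like(m);u0,u1,v0,v1=roi; z[v0:v1,u0:u1]=m[v0:v1,u0:u1]
    n,l,st,ce=cv2.connectedComponentsWithStats(z)
    ids=sorted(range(1,n),key=lambda i:-st[i,4])[:2]
    ids.sort(key=lambda i:ce[i][0])
    out=[]
    for i in ids:
        v,u=np.nonzero(l==i)
        P=np.array([onz(s,a,b,12)[:2] for a,b in zip(u,v)])
        c=P.mean(0); w=np.linalg.svd(P-c)[2][0]; t=(P-c)@w
        out.append((c,w,t.max()-t.min(),len(u)))
    return out
E
python3 - <<'E'
from meas import *
for f,roi in(('top0',(150,280,150,240)),('scene0',(150,280,185,255))):
    s=load(f); L=lane(s,roi)
    for o in L: print(f,o)
    print('dist',np.linalg.norm(L[0][0]-L[1][0]))
    # blue stop
    hsv=masks(s)
    for nm,lo,hi,z in(('blue',(106,150,60),(125,255,200),52-10),('red',(0,150,90),(6,255,255),35),('red2',(172,150,90),(180,255,255),35)):
        m=cv2.inRange(hsv,lo,hi);u0,u1,v0,v1=roi
        v,u=np.nonzero(m[v0:v1,u0:u1]); 
        if len(u)<4: print(nm,len(u));continue
        P=np.array([onz(s,a+u0,b+v0,z)[:2] for a,b in zip(u,v)]);c=P.mean(0);w=np.linalg.svd(P-c)[2][0];t=(P-c)@w
        print(nm,len(u),c,w,t.max()-t.min())
    # tube: dark/white vs blue bench
    r=(150,215,228,265) if f=='top0' else (160,220,255,290)
    sub=s['pixels'][r[2]:r[3],r[0]:r[1]].astype(int)
    hs=hsv[r[2]:r[3],r[0]:r[1]]
    m=((hs[...,1]<70)|(hs[...,2]<95)).astype(np.uint8)
    n,l,st,ce=cv2.connectedComponentsWithStats(m); i=1+np.argmax(st[1:,4])
    print('tube px',st[i],ce[i]+[r[0],r[2]])
    v,u=np.nonzero(l==i); rect=cv2.minAreaRect(np.stack([u+r[0],v+r[2]],1).astype(np.float32)); print(rect)
    # bands
    mb=((hs[...,1]<60)&(hs[...,2]>130)).astype(np.uint8)
    n,l,st,ce=cv2.connectedComponentsWithStats(mb)
    for i in range(1,n):
        if st[i,4]>8: print('band',st[i],onz(s,*(ce[i]+[r[0],r[2]]),16+10).round(1),dep(s,*(ce[i]+[r[0],r[2]])).round(1))
    print('c',onz(s,*rect[0],16))
    for nm,col in(('mon',None),):
        pass
s=load('top0')
for u,v in [(260,370),(300,340),(350,320),(400,300),(450,280),(330,360),(400,330),(450,310),(500,270)]: print(u,v,dep(s,u,v).round(0))
E
```

```text
top0 (array([627.19156944, 265.3726841 ]), array([-0.99058692,  0.13688519]), np.float64(86.1925248071704), 109)
top0 (array([622.22938782, 225.73902975]), array([-0.99088854,  0.13468448]), np.float64(84.36202504895479), 108)
dist 39.94308205166905
blue 146 [598.20804093  77.50274042] [-0.99056127  0.13707065] 99.90568646588946
red 46 [604.02708328 116.24418099] [-0.99147655  0.13028523] 63.1489177353275
red2 9 [606.83374805 115.73676818] [-0.99051426  0.13740999] 59.34756492962624
tube px [ 11   5  41  27 607] [181.32948929 245.80395387]
((181.4610595703125, 245.4395751953125), (40.0321044921875, 16.228153228759766), 23.498565673828125)
band [15  7  8 12 63] [505.4 264.5  26. ] [504.9 263.5  30.8]
band [38 16  8 13 69] [489.3 214.7  26. ] [488.9 214.   31.1]
c [497.85897114 238.12299715  16.        ]
scene0 (array([626.87130716, 266.17242354]), array([-0.9901403 ,  0.14007918]), np.float64(76.34576306577745), 72)
scene0 (array([620.65733004, 226.71517549]), array([-0.98904901,  0.14758743]), np.float64(76.38196073625141), 68)
dist 39.94355937167183
blue 0
red 0
red2 0
tube px [ 11   5  41  21 614] [190.75081433 270.3534202 ]
((190.94305419921875, 269.9934387207031), (40.538726806640625, 17.346450805664062), 6.581944942474365)
band [ 13   5   9  16 111] [503.6 265.6  26. ] [500.4 264.9  32.3]
band [ 38   8  10  16 115] [487.1 216.2  26. ] [483.6 215.9  33.1]
c [496.98209912 238.46554346  16.        ]
260 370 [293.  61. 187.]
300 340 [335. -10.  97.]
350 320 [380. -85. 168.]
400 300 [ 418. -148.  233.]
450 280 [ 452. -204.  285.]
330 360 [341. -18. 379.]
400 330 [383. -92. 412.]
450 310 [ 410. -150.  412.]
500 270 [ 461. -215.  402.]
```

```bash
python3 - <<'E'
from h import *
for f in('top0','scene0'):
    s=load(f); V,U=np.mgrid[0:384:2,0:512:2]
    K=s['camera_matrix'];T=s['camera_from_world'];d=s['depth'][V,U]
    C=np.stack([(U-K[0,2])/K[0,0]*d,-(V-K[1,2])/K[1,1]*d,-d],-1)
    P=(C-T[:3,3])@T[:3,:3]
    ok=(d>0)
    az=np.degrees(np.arctan2(P[...,1],P[...,0]));r=np.hypot(P[...,0],P[...,1])
    for a in range(4,34,2):
        m=ok&(az>=a)&(az<a+2)&(r<480)&(P[...,2]>50)
        if m.sum(): print(f,a,m.sum(),'r',r[m].min().round(),r[m].max().round(),'zmax',P[...,2][m].max().round())
    m=ok&(P[...,2]>30)&(P[...,0]>150)&(P[...,0]<480)&(r<480)&(P[...,1]>-250)
    i=np.argmax(np.where(m,P[...,1],-1e9)); print('leftmost',P.reshape(-1,3)[i])
E
```

```text
top0 4 79 r 312.0 319.0 zmax 405.0
top0 6 63 r 307.0 313.0 zmax 364.0
top0 8 52 r 303.0 308.0 zmax 339.0
top0 10 46 r 299.0 305.0 zmax 307.0
top0 12 35 r 296.0 301.0 zmax 277.0
top0 14 29 r 292.0 297.0 zmax 251.0
top0 16 21 r 290.0 294.0 zmax 223.0
top0 18 21 r 288.0 292.0 zmax 198.0
top0 20 13 r 286.0 290.0 zmax 167.0
top0 22 13 r 285.0 289.0 zmax 148.0
top0 24 7 r 284.0 287.0 zmax 123.0
top0 26 7 r 284.0 286.0 zmax 102.0
top0 28 2 r 286.0 286.0 zmax 84.0
leftmost [248.53283771 141.22572826  74.22599131]
scene0 4 150 r 266.0 318.0 zmax 412.0
scene0 6 141 r 262.0 312.0 zmax 411.0
scene0 8 148 r 258.0 308.0 zmax 412.0
scene0 10 143 r 255.0 305.0 zmax 412.0
scene0 12 147 r 252.0 299.0 zmax 411.0
scene0 14 151 r 250.0 297.0 zmax 412.0
scene0 16 151 r 248.0 294.0 zmax 411.0
scene0 18 150 r 246.0 291.0 zmax 412.0
scene0 20 156 r 244.0 290.0 zmax 412.0
scene0 22 151 r 243.0 287.0 zmax 411.0
scene0 24 155 r 242.0 287.0 zmax 412.0
scene0 26 157 r 242.0 285.0 zmax 412.0
scene0 28 170 r 241.0 286.0 zmax 412.0
scene0 30 239 r 242.0 285.0 zmax 412.0
scene0 32 166 r 251.0 284.0 zmax 412.0
leftmost [228.82587018 170.6411489  215.1427719 ]
```

The tube is at about (497,239) with its axis at 71.8°. The loading zone is about (624.7,245.7), and the lane's x axis is about (-0.135,-0.991). A monitor 412 mm high stands at r = 240–300 mm, so I'll approach high and check the arm geometry on the way.

Call:
carry_out --steps '[[[-20,-6,2],4,88],[[-50,-15,5],10,88],[[-83,-25,10],17,88],[[-116,-36,15],24,88],[[-149,-46,20],31,88],[[-182,-56,25],38,88],[[-210,-65,30],44,88],[[-230,-71,30],48,88]]'

```text
time_s: 0.77
ee_pos: [388.2, 328.6, 215.6]
orientation: [-0.0, 0.581, 0.814, -0.001]
contact_force: [0.4, 0.3, 0.6]
gripper_width: 88.0
```

```bash
cat > go.py <<'E'
from h import *
from scipy.spatial.transform import Rotation as Ro
def info(): 
    s=ctrl.state(); q=s['orientation']; R=Ro.from_quat([q[1],q[2],q[3],q[0]]).as_matrix()
    print('t',round(s['time_s'],2),'p',s['ee_pos'].round(1),'jaw',np.degrees(np.arctan2(R[1,1],R[0,1])).round(2),'F',s['contact_force'].round(2),'w',round(s['gripper_width'],1),'q',s['qpos'].round(3),'zt',R[:,2].round(3))
    return s,R
def to(p,jaw):
    s,R=info(); d=np.array(p)-s['ee_pos']; a=np.degrees(np.arctan2(R[1,1],R[0,1])); 
    print('shift',(R.T@d).round(1),'turn',round((a-jaw+180)%360-180,2))
E
python3 -c "
from go import *
to([497,239,120],-18.2)"
```

```text
t 0.77 p [388.2 328.6 215.6] jaw 18.98 F [0.36 0.33 0.58] w 88.0 q [ 0.472  0.305  1.593 -0.     1.246  0.141] zt [-0.002 -0.001 -1.   ]
shift [-120.1   73.9   95.5] turn 37.18
```

Call:
carry_out --steps '[[[-18,11,8],5,88],[[-40,24,20],11,88],[[-65,40,35],18,88],[[-90,55,50],25,88],[[-110,68,60],32,88],[[-118,73,70],37.2,88],[[-120,74,80],37.2,88],[[-120,74,80],37.2,88]]'

```text
time_s: 1.43
ee_pos: [495.7, 241.4, 134.5]
orientation: [-0.001, 0.808, 0.59, -0.002]
contact_force: [-1.2, -0.2, -0.9]
gripper_width: 87.9
```

```bash
python3 -c "
from go import *
to([497,239,11],-18.2)
from scipy.optimize import least_squares
D=[((201.8,484.4,246.2),(.9526,.3134,1.4984)),((388.2,328.6,215.6),(.472,.305,1.593))]
s=ctrl.state(); D.append((tuple(s['ee_pos']),tuple(s['qpos'][:3])))
for p,q in D:
  print('lat',-p[0]*np.sin(q[0])+p[1]*np.cos(q[0]),'rad',p[0]*np.cos(q[0])+p[1]*np.sin(q[0]))
def f(x):
  o=[]
  for p,q in D:
    rad=p[0]*np.cos(q[0])+p[1]*np.sin(q[0])
    o+=[x[0]*np.sin(q[1])+x[1]*np.sin(q[1]+q[2])-rad, x[0]*np.cos(q[1])+x[1]*np.cos(q[1]+q[2])+x[2]-p[2]]
  return o
r=least_squares(f,[450,400,0]);print(r.x,r.fun)
snap('scene','scene1')
"
```

```text
t 1.43 p [495.7 241.4 134.5] jaw -17.71 F [-1.25 -0.17 -0.86] w 87.9 q [0.241 0.483 1.561 0.    1.102 0.55 ] zt [-0.004 -0.001 -1.   ]
shift [ -1.7   2.4 123.5] turn 0.49
lat 116.28999810563428 rad 511.70620119419266
lat 116.16879937333613 rad 495.15857061365466
lat 116.32215999649145 rad 538.9852416768584
[394.81216823 399.60647775 -33.28422498] [-1.93024739  0.71994515  1.80609467 -0.72589342  0.11841001  0.00594827]
```

View pics/scene1.png

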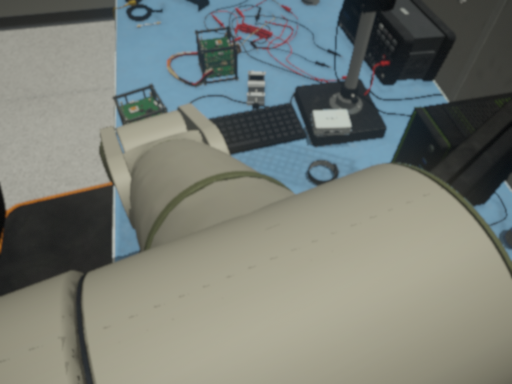

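The arm now blocks most of the scene view. Before descending I'll use its depth cloud to check the forearm's clearance over the monitor.

```bash
python3 - <<'E'
from go import *
s0,_=info(); q1=s0['qpos'][0]
for f in('scene1','top1'):
    s=load(f) if f=='scene1' else snap('top','top1')
    V,U=np.mgrid[0:384:2,0:512:2]
    K=s['camera_matrix'];T=s['camera_from_world'];d=s['depth'][V,U]
    C=np.stack([(U-K[0,2])/K[0,0]*d,-(V-K[1,2])/K[1,1]*d,-d],-1)
    P=((C-T[:3,3])@T[:3,:3])[d>0]
    a=P[:,0]*np.cos(q1)+P[:,1]*np.sin(q1); l=-P[:,0]*np.sin(q1)+P[:,1]*np.cos(q1)
    for x in range(0,640,40):
        m=(a>=x)&(a<x+40)&(P[:,2]>250)&(l>-120)&(l<320)
        if m.sum()>5:
            print(f,x,m.sum(),'lat',np.percentile(l[m],[1,50,99]).round(),'z',np.percentile(P[m,2],[1,50,99]).round())
E
```

```text
t 1.48 p [495.7 242.1 135.8] jaw -17.65 F [-0.46  0.17 -0.52] w 87.9 q [0.242 0.481 1.56  0.    1.103 0.55 ] zt [-0.002 -0.    -1.   ]
scene1 120 267 lat [58. 66. 83.] z [613. 623. 627.]
scene1 160 8639 lat [ 48.  99. 171.] z [628. 644. 648.]
scene1 200 10683 lat [ 49. 143. 207.] z [635. 646. 650.]
scene1 240 1670 lat [ 54. 131. 211.] z [587. 626. 638.]
scene1 280 940 lat [ 78. 130. 165.] z [538. 584. 599.]
scene1 320 585 lat [ 80. 132. 168.] z [512. 552. 572.]
scene1 360 322 lat [ 81. 132. 167.] z [483. 524. 544.]
scene1 400 285 lat [ 58. 147. 175.] z [417. 479. 515.]
scene1 440 425 lat [ 58. 133. 174.] z [446. 458. 481.]
scene1 480 140 lat [ 57. 158. 183.] z [374. 441. 453.]
scene1 520 513 lat [ 59. 120. 184.] z [393. 416. 433.]
scene1 560 26 lat [ 60. 112. 172.] z [405. 411. 416.]
top1 280 372 lat [-119.  -66.   -6.] z [253. 366. 412.]
top1 320 312 lat [-120.  -96.   75.] z [255. 399. 526.]
top1 360 1218 lat [ 63.  98. 159.] z [467. 520. 540.]
top1 400 1166 lat [ 57. 102. 172.] z [408. 490. 516.]
top1 440 1098 lat [ 56. 107. 174.] z [384. 460. 483.]
top1 480 884 lat [ 51. 121. 174.] z [282. 410. 453.]
top1 520 907 lat [ 46. 110. 173.] z [379. 418. 435.]
top1 560 294 lat [ 51. 113. 174.] z [382. 408. 417.]
```

View pics/top1.png

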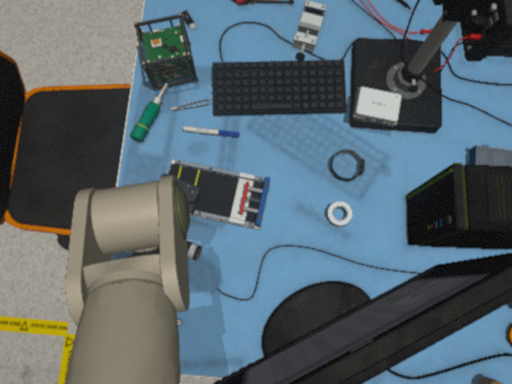

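The clearance over the monitor is enough: the forearm's underside is at about 450 mm or higher, against 412 mm. I'll settle the arm and then descend.

```bash
python3 -c "
from go import *
to([497,239,11],-18.2)"
```

```text
t 1.53 p [495.9 242.5 136.7] jaw -17.64 F [-0.66  0.48 -0.22] w 87.8 q [0.242 0.48  1.559 0.    1.104 0.55 ] zt [-0.001 -0.    -1.   ]
shift [ -2.9   2.2 125.7] turn 0.56
```

Call:
carry_out --steps '[[[-1,2,10],0.4,88],[[-2,3,30],0.4,88],[[-2,3,55],0.4,88],[[-2,3,75],0.4,88],[[-2,3,85],0.4,88],[[-2,3,90],0.4,88],[[-2,3,90],0.4,88],[[-2,3,90],0.4,88]]'

```text
time_s: 2.2
ee_pos: [499.2, 239.5, 47.6]
orientation: [0.0, 0.81, 0.586, 0.001]
contact_force: [-0.0, 0.9, -0.3]
gripper_width: 88.1
```

```bash
python3 -c "
from go import *
to([497,239,11],-18.2)"
```

```text
t 2.2 p [499.2 239.5  47.6] jaw -18.19 F [-0.04  0.9  -0.26] w 88.1 q [0.236 0.608 1.622 0.    0.911 0.553] zt [ 0.001  0.    -1.   ]
shift [-1.1 -2.  36.6] turn 0.01
```

Call:
carry_out --steps '[[[-1,-1,10],0,88],[[-1,-2,22],0,88],[[-1,-2,31],0,88],[[-1,-2,35],0,88],[[-1,-2,36],0,88],[[-1,-2,36],0,60],[[-1,-2,36],0,20],[[-1,-2,36],0,20]]'

```text
time_s: 2.87
ee_pos: [496.9, 238.9, 11.2]
orientation: [0.0, 0.81, 0.586, 0.0]
contact_force: [-0.2, 0.8, 0.3]
gripper_width: 70.1
```

Call:
carry_out --steps '[[[0,0,0],0,20],[[0,0,0],0,20],[[0,0,0],0,20],[[0,0,0],0,20],[[0,0,0],0,20],[[0,0,0],0,20],[[0,0,0],0,20],[[0,0,0],0,20]]'

```text
time_s: 3.53
ee_pos: [496.6, 238.8, 10.8]
orientation: [-0.0, 0.81, 0.586, -0.0]
contact_force: [-0.2, -0.4, 0.7]
gripper_width: 31.1
```

```bash
python3 -c "
from go import *
to([497,239,120],-18.2)
snap('top','top2')"
```

```text
t 3.53 p [496.6 238.8  10.8] jaw -18.22 F [-0.17 -0.43  0.66] w 31.1 q [ 0.236  0.665  1.644 -0.     0.833  0.554] zt [-0. -0. -1.]
shift [   0.3    0.3 -109.2] turn -0.02
```

View pics/top2.png

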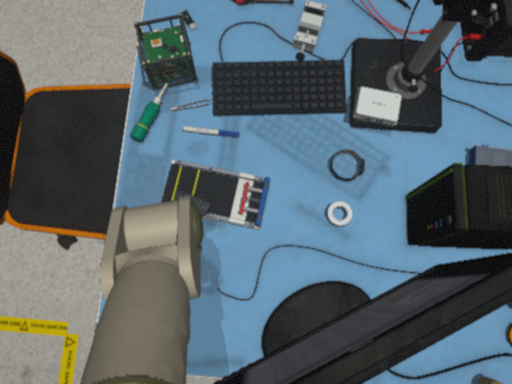

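The fingers closed at 31.1 mm, so they are holding the tube; the top view shows only the arm over it, with the rest of the scene unchanged. I'll lift it and cross-check the lane centre from the plate corners.

Call:
carry_out --steps '[[[0,0,-6],0,20],[[0,0,-18],0,20],[[0,0,-34],0,20],[[0,0,-50],0,20],[[0,0,-62],0,20],[[0,0,-68],0,20],[[0,0,-70],0,20],[[0,0,-70],0,20]]'

```text
time_s: 4.25
ee_pos: [496.7, 238.8, 81.2]
orientation: [0.0, 0.81, 0.586, 0.0]
contact_force: [-0.1, 0.5, -1.5]
gripper_width: 31.3
```

```bash
python3 -c "
from go import *
s=load('top0')
a=onz(s,172.4,160,12);b=onz(s,259.6,227.6,12);c=onz(s,160,207,12)
print(a,b,c,(a+b)/2,np.linalg.norm(a-c),np.linalg.norm(b-c))
s=load('scene0')
P=lambda x,y:onz(s,155+x/5.5,185+y/5.5,12)
a=P(58,90);b=P(590,305);c=P(35,325);print(a,b,c,(a+b)/2,np.linalg.norm(a-c),np.linalg.norm(b-c))
print('expect',np.array([624.5,246])+65*np.array([-.139,-.99]))
to([624.5,246,81],-98)
"
```

```text
[681.90470809 278.97480574  12.        ] [547.74054072  78.59197073  12.        ] [576.2129718 293.361029   12.       ] [614.8226244  178.78338823  12.        ] 106.66633274155215 216.64816574968378
[680.69475409 278.16820241  12.        ] [539.65356164  81.75206495  12.        ] [570.61108437 294.23305728  12.        ] [610.17415787 179.96013368  12.        ] 111.24969169017156 214.72433564415837
expect [615.465 181.65 ]
t 4.25 p [496.7 238.8  81.2] jaw -18.22 F [-0.09  0.5  -1.5 ] w 31.3 q [ 0.236  0.552  1.61  -0.     0.979  0.554] zt [ 0.001  0.    -1.   ]
shift [ 46.8 119.2   0.3] turn 79.78
```

Call:
carry_out --steps '[[[3,6,0],4,20],[[8,18,0],10,20],[[15,36,0],17,20],[[22,56,0],24,20],[[30,76,0],31,20],[[37,94,0],38,20],[[42,107,0],44,20],[[45,114,0],49,20]]'

```text
time_s: 4.92
ee_pos: [619.9, 245.5, 79.3]
orientation: [0.0, 0.981, 0.195, -0.001]
contact_force: [-1.2, 0.2, -2.6]
gripper_width: 31.0
```

```bash
python3 -c "
from go import *
to([623.5,246,60],-98)
"
```

```text
t 4.92 p [619.9 245.5  79.3] jaw -67.56 F [-1.16  0.17 -2.63] w 31.0 q [ 0.202  0.778  1.204 -0.     1.161  1.381] zt [-0.001 -0.    -1.   ]
shift [ 3.6  1.  19.3] turn 30.44
```

Call:
carry_out --steps '[[[1,0,2],5,20],[[2,1,5],11,20],[[3,1,10],18,20],[[3,1,15],24,20],[[3,1,19],28,20],[[3,1,20],30.4,20],[[3,1,20],30.4,20],[[3,1,20],30.4,20]]'

```text
time_s: 5.58
ee_pos: [621.8, 246.1, 59.9]
orientation: [0.0, 0.998, -0.066, -0.001]
contact_force: [-0.2, -0.7, -0.8]
gripper_width: 31.0
```

```bash
python3 -c "
from go import *
to([623.5,246,24],-98)
s=snap('top','top3');c=snap('scene','scene3')
a=cv2.resize(s['pixels'][130:280,130:280,::-1],(600,600),interpolation=cv2.INTER_CUBIC)
cv2.imwrite('pics/t3.png',a)
"
```

```text
t 5.58 p [621.8 246.1  59.9] jaw -97.54 F [-0.15 -0.71 -0.78] w 31.0 q [ 0.202  0.805  1.209 -0.     1.129  1.904] zt [-0.001 -0.    -1.   ]
shift [ 1.8 -0.2 35.9] turn 0.46
```

View pics/t3.png

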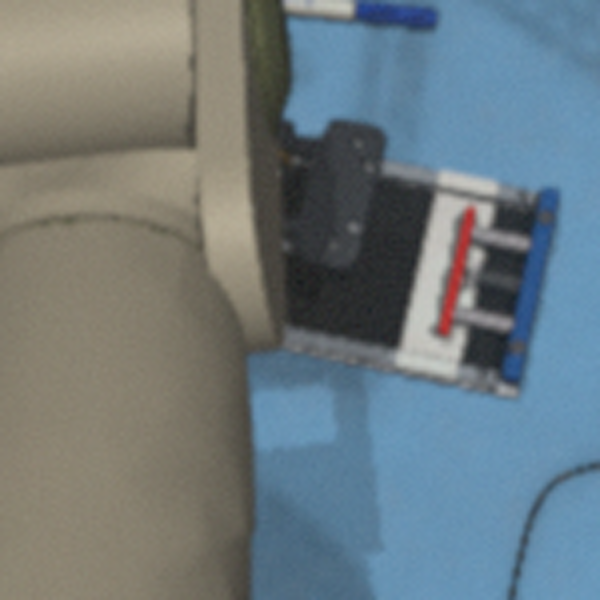

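View pics/scene3.png

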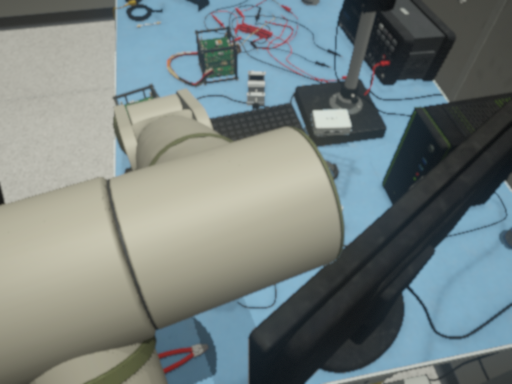

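The arm hides the tube in both views, and the gripper body lines up with the lane. I'll lower the tube gently.

Call:
carry_out --steps '[[[1,0,6],0.4,20],[[2,0,15],0.4,20],[[2,0,24],0.4,20],[[2,0,30],0.4,20],[[2,0,33],0.4,20],[[2,0,34],0.4,20],[[2,0,35],0.4,20],[[2,0,35],0.4,20]]'

```text
time_s: 6.35
ee_pos: [624.2, 245.9, 25.8]
orientation: [-0.0, 0.998, -0.07, 0.0]
contact_force: [-0.2, 0.4, -0.8]
gripper_width: 31.2
```

```bash
python3 -c "
from go import *
to([623.5,246,23],-98)
"
```

```text
t 6.35 p [624.2 245.9  25.8] jaw -98.01 F [-0.2   0.36 -0.83] w 31.2 q [ 0.201  0.852  1.218 -0.     1.071  1.912] zt [ 0.  0. -1.]
shift [-0.7  0.   2.8] turn -0.01
```

Call:
carry_out --steps '[[[0,0,0.5],0,20],[[0,0,1],0,20],[[0,0,1.5],0,20],[[0,0,2],0,20],[[0,0,2],0,20],[[0,0,2],0,20],[[0,0,2],0,20],[[0,0,2],0,20]]'

```text
time_s: 7.02
ee_pos: [624.1, 245.9, 23.7]
orientation: [0.0, 0.998, -0.07, -0.0]
contact_force: [0.2, -0.8, -2.8]
gripper_width: 31.4
```

```bash
python3 -c "
from go import *
to([623.5,246,23],-98)
"
```

```text
t 7.02 p [624.1 245.9  23.7] jaw -98.02 F [ 0.2  -0.79 -2.83] w 31.4 q [ 0.201  0.855  1.219 -0.     1.068  1.912] zt [-0. -0. -1.]
shift [-0.6 -0.   0.7] turn -0.02
```

Call:
carry_out --steps '[[[0,0,0.4],0,20],[[0,0,0.7],0,20],[[0,0,0.7],0,20],[[0,0,0.7],0,20],[[0,0,0.7],0,33],[[0,0,0.7],0,35],[[0,0,0.7],0,38],[[0,0,0.7],0,42]]'

```text
time_s: 7.68
ee_pos: [624.2, 245.9, 23.2]
orientation: [-0.0, 0.998, -0.07, 0.0]
contact_force: [-0.0, 0.4, 0.2]
gripper_width: 41.1
```

Call:
carry_out --steps '[[[0,0,0],0,46],[[0,0,0],0,50],[[0,0,0],0,55],[[0,0,0],0,60],[[0,0,0],0,60],[[0,0,0],0,60],[[0,0,0],0,60],[[0,0,0],0,60]]'

```text
time_s: 8.35
ee_pos: [624.1, 245.9, 23.0]
orientation: [0.0, 0.998, -0.07, 0.0]
contact_force: [-0.4, 0.4, -0.1]
gripper_width: 59.9
```

Call:
carry_out --steps '[[[0,0,-5],0,60],[[0,0,-12],0,60],[[0,0,-22],0,60],[[0,0,-35],0,60],[[0,0,-50],0,60],[[0,0,-63],0,60],[[0,0,-70],0,60],[[0,0,-70],0,60]]'

```text
time_s: 9.02
ee_pos: [624.9, 246.1, 95.6]
orientation: [-0.0, 0.998, -0.07, 0.002]
contact_force: [0.4, 0.6, 0.4]
gripper_width: 59.9
```

```bash
python3 -c "
from go import *
to([636,340,100],-8)
"
```

```text
t 9.02 p [624.9 246.1  95.6] jaw -98.02 F [0.4  0.57 0.38] w 59.9 q [ 0.201  0.768  1.177 -0.     1.193  1.912] zt [ 0.004  0.001 -1.   ]
shift [ -2.1 -94.5  -4.3] turn -90.02
```

Call:
carry_out --steps '[[[0,-6,-4],-5,60],[[0,-18,-4],-12,60],[[0,-32,-4],-19,55],[[0,-46,-4],-26,50],[[0,-58,-4],-33,45],[[0,-66,-4],-40,40],[[0,-70,-4],-47,40],[[0,-70,-4],-54,40]]'

```text
time_s: 9.68
ee_pos: [633.4, 316.1, 96.1]
orientation: [-0.0, 0.919, 0.394, -0.001]
contact_force: [-0.0, -0.4, 0.5]
gripper_width: 40.1
```

Call:
carry_out --steps '[[[0,0,0],-7,40],[[0,0,0],-14,40],[[0,0,0],-21,40],[[0,0,0],-28,40],[[0,0,0],-34,40],[[0,0,0],-36,40],[[0,0,0],-36,40],[[0,0,0],-36,40]]'

```text
time_s: 10.35
ee_pos: [633.7, 315.1, 96.5]
orientation: [-0.0, 0.755, 0.655, -0.0]
contact_force: [0.4, 0.6, -0.0]
gripper_width: 39.7
```

```bash
python3 -c "
from go import *
to([633,315,100],-8)
s=snap('top','top4');c=snap('scene','scene4')
a=cv2.resize(s['pixels'][130:280,130:280,::-1],(600,600),interpolation=cv2.INTER_CUBIC)
cv2.imwrite('pics/t4.png',a)
"
```

```text
t 10.35 p [633.7 315.1  96.5] jaw -8.11 F [ 0.38  0.6  -0.01] w 39.7 q [0.296 0.851 1.019 0.    1.273 0.438] zt [-0.001 -0.    -1.   ]
shift [-0.2 -0.6 -3.5] turn -0.11
```

View pics/t4.png

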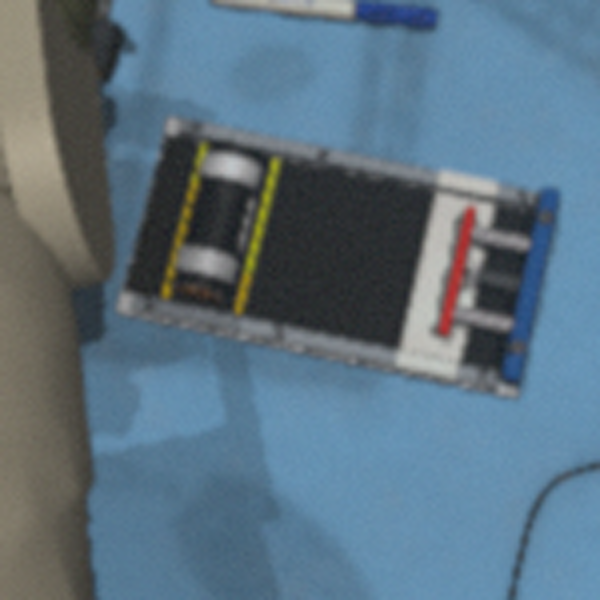

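View pics/scene4.png

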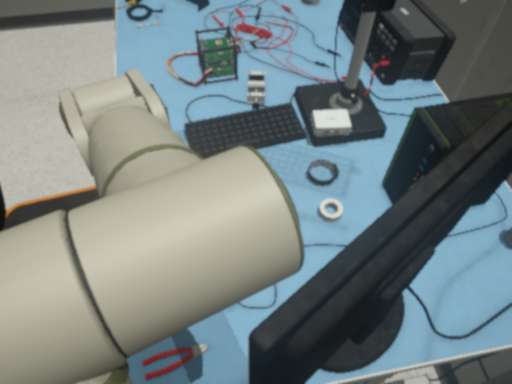

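The tube lies between the yellow lines, with bands at about (189,171) and (182,196) in the full top image, and it looks square. Next I'll check its lateral position against the fences.

```bash
python3 - <<'E'
from h import *
s=load('top4')
print('cam',ray(s,0,0)[0])
hsv=cv2.cvtColor(s['pixels'],cv2.COLOR_RGB2HSV)
r=(172,200,160,205); hs=hsv[r[2]:r[3],r[0]:r[1]]
m=((hs[...,1]<50)&(hs[...,2]>120)).astype(np.uint8)
n,l,st,ce=cv2.connectedComponentsWithStats(m)
for i in range(1,n):
    if st[i,4]>10:
        print(st[i],ce[i]+[r[0],r[2]],onz(s,*(ce[i]+[r[0],r[2]]),12+16+11).round(1),dep(s,*(ce[i]+[r[0],r[2]])).round(1))
# fence inner points: t4 px -> full ; inner bottom edges at z=12 (far fence occludes? camera sees far fence inner face)
f=lambda x,y,z:onz(s,130+x/4,130+y/4,z).round(1)
print('plate corners z12 far-left,near-left,near-right,farright', f(172,120,12),f(122,303,12),f(518,392,12))
print('far fence top inner z20',f(320,160,20),f(205,137,20),'near fence inner top',f(280,325,20),f(160,300,20))
E
```

```text
cam [412.45445375  77.10166968 945.54823587]
[ 9  1 19  6 46] [189.95652174 163.65217391] [668.9 235.2  39. ] [674.2 238.5  20.2]
[ 9  8 13  7 70] [187.1        171.25714286] [651.8 239.5  39. ] [650.3 238.4  45. ]
[ 4 32 12  7 59] [181.47457627 195.01694915] [600.  245.6  39. ] [598.8 244.6  44.6]
plate corners z12 far-left,near-left,near-right,farright [682.  277.7  12. ] [579.  292.6  12. ] [546.9  78.7  12. ]
far fence top inner z20 [663.3 194.1  20. ] [671.5 257.1  20. ] near fence inner top [572.  206.4  20. ] [580.6 271.   20. ]
```

The tube sits about 2 mm off the lane's middle and square. Lane +x is now tool −x. I'll lower the fingers behind the tube to TCP z = 26 mm, opened to 40 mm so that two points push it.

Call:
carry_out --steps '[[[0,0,6],0,40],[[0,0,18],0,40],[[0,0,34],0,40],[[0,0,50],0,40],[[0,0,62],0,40],[[0,0,68],0,40],[[0,0,70],0,40],[[0,0,70],0,40]]'

```text
time_s: 11.12
ee_pos: [633.8, 315.2, 26.7]
orientation: [-0.0, 0.755, 0.656, -0.0]
contact_force: [0.3, 0.3, 0.6]
gripper_width: 40.2
```

Call:
carry_out --steps '[[[-2,0,0],0,40],[[-6,0,0],0,40],[[-11,0,0],0,40],[[-16,0,0],0,40],[[-20,0,0],0,40],[[-23,0,0],0,40],[[-24,0,0],0,40],[[-24,0,0],0,40]]'

```text
time_s: 11.78
ee_pos: [630.6, 291.2, 27.2]
orientation: [0.0, 0.755, 0.656, 0.0]
contact_force: [0.4, -0.5, -0.3]
gripper_width: 40.2
```

```bash
cat >> go.py <<'E'
def ln():
    s,R=info(); d=s['ee_pos'][:2]-np.array([623.9,246]); a=np.radians(7.8); ux=np.array([-np.sin(a),-np.cos(a)]); uy=np.array([np.cos(a),-np.sin(a)])
    F=s['contact_force'][:2]; print('lane x %.2f y %.2f | Fx %.2f Fy %.2f'%(d@ux-65,d@uy,F@ux,F@uy), 'tau',s['joint_torque'].round(1))
E
python3 -c "
from go import *
ln()
s=snap('top','top5')
a=cv2.resize(s['pixels'][130:280,130:280,::-1],(600,600),interpolation=cv2.INTER_CUBIC)
cv2.imwrite('pics/t5.png',a)"
```

```text
t 11.78 p [630.6 291.2  27.2] jaw -8.04 F [ 0.43 -0.55 -0.32] w 40.2 q [0.264 0.899 1.121 0.    1.122 0.405] zt [ 0.  0. -1.]
lane x -110.64 y 0.48 | Fx 0.49 Fy 0.50 tau [ -0.3 -61.1 -22.8   0.1  -0.   -0. ]
```

View pics/t5.png

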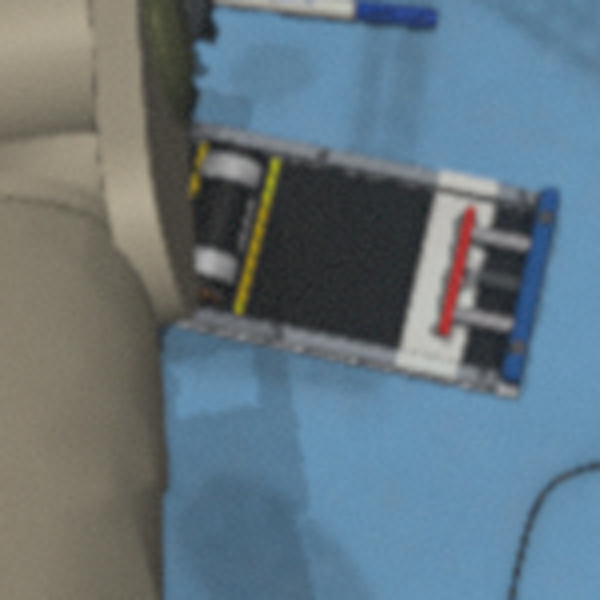

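The tube is still between the lines and untouched, and the fingers are behind it. Now I'll roll it slowly.

Call:
carry_out --steps '[[[-1,0,0],0,40],[[-3,0,0],0,40],[[-5,0,0],0,40],[[-7,0,0],0,40],[[-9,0,0],0,40],[[-11,0,0],0,40],[[-12,0,0],0,40],[[-13,0,0],0,40]]'

```text
time_s: 12.5
ee_pos: [628.7, 278.4, 27.0]
orientation: [0.0, 0.755, 0.656, -0.0]
contact_force: [0.7, 0.1, -0.9]
gripper_width: 40.1
```

Call:
carry_out --steps '[[[-1,0,0],0,40],[[-2,0,0],0,40],[[-3,0,0],0,40],[[-4,0,0],0,40],[[-5,0,0],0,40],[[-6,0,0],0,40],[[-7,0,0],0,40],[[-8,0,0],0,40]]'

```text
time_s: 13.17
ee_pos: [627.6, 270.6, 27.1]
orientation: [0.0, 0.755, 0.656, 0.0]
contact_force: [0.7, 0.1, 0.3]
gripper_width: 40.1
```

Call:
carry_out --steps '[[[-1,0,0],0,40],[[-2,0,0],0,40],[[-3,0,0],0,40],[[-4.5,0,0],0,40],[[-6,0,0],0,40],[[-7.5,0,0],0,40],[[-9,0,0],0,40],[[-10.5,0,0],0,40]]'

```text
time_s: 13.83
ee_pos: [626.1, 260.1, 27.0]
orientation: [-0.0, 0.755, 0.656, -0.0]
contact_force: [0.3, 0.7, 0.3]
gripper_width: 40.0
```

```bash
python3 -c "
from go import *
ln()
s=snap('top','top6')
a=cv2.resize(s['pixels'][130:280,130:280,::-1],(600,600),interpolation=cv2.INTER_CUBIC)
cv2.imwrite('pics/t6.png',a)"
```

```text
t 13.83 p [626.1 260.1  27. ] jaw -8.02 F [0.26 0.68 0.27] w 40.0 q [ 0.221  0.865  1.189 -0.     1.088  0.361] zt [-0. -0. -1.]
lane x -79.24 y 0.24 | Fx -0.70 Fy 0.17 tau [ -0.1 -59.  -22.3   0.    0.1   0. ]
```

View pics/t6.png

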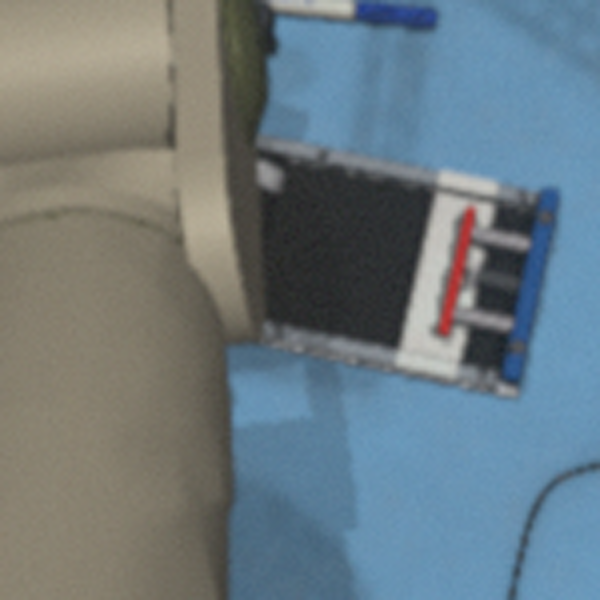

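The tube's far band shows at crop (270,178), about 10 mm further along, so it is rolling with the fingers. I'll keep going.

Call:
carry_out --steps '[[[-1.5,0,0],0,40],[[-3,0,0],0,40],[[-5,0,0],0,40],[[-7,0,0],0,40],[[-9,0,0],0,40],[[-11,0,0],0,40],[[-13,0,0],0,40],[[-15,0,0],0,40]]'

```text
time_s: 14.55
ee_pos: [624.0, 245.2, 27.1]
orientation: [0.0, 0.755, 0.656, 0.0]
contact_force: [0.7, 0.3, 0.2]
gripper_width: 40.2
```

Call:
carry_out --steps '[[[-2,0,0],0,40],[[-4,0,0],0,40],[[-6,0,0],0,40],[[-8,0,0],0,40],[[-10,0,0],0,40],[[-12,0,0],0,40],[[-14,0,0],0,40],[[-16,0,0],0,40]]'

```text
time_s: 15.22
ee_pos: [621.8, 229.4, 27.1]
orientation: [0.0, 0.755, 0.656, 0.0]
contact_force: [0.1, 0.7, 0.8]
gripper_width: 40.1
```

Call:
carry_out --steps '[[[-2,0,0],0,40],[[-4,0,0],0,40],[[-6,0,0],0,40],[[-8,0,0],0,40],[[-10,0,0],0,40],[[-12,0,0],0,40],[[-13.5,0,0],0,40],[[-15,0,0],0,40]]'

```text
time_s: 15.88
ee_pos: [619.7, 214.5, 27.0]
orientation: [-0.0, 0.755, 0.656, 0.0]
contact_force: [0.4, 0.7, -0.2]
gripper_width: 39.8
```

```bash
python3 -c "
from go import *
ln()
s=snap('top','top7')
a=cv2.resize(s['pixels'][130:280,130:280,::-1],(600,600),interpolation=cv2.INTER_CUBIC)
cv2.imwrite('pics/t7.png',a)"
```

```text
t 15.88 p [619.7 214.5  27. ] jaw -8.02 F [ 0.41  0.72 -0.23] w 39.8 q [0.155 0.821 1.276 0.    1.044 0.295] zt [ 0.  0. -1.]
lane x -33.25 y 0.09 | Fx -0.77 Fy 0.31 tau [ -0.2 -56.9 -21.6  -0.    0.    0. ]
```

View pics/t7.png

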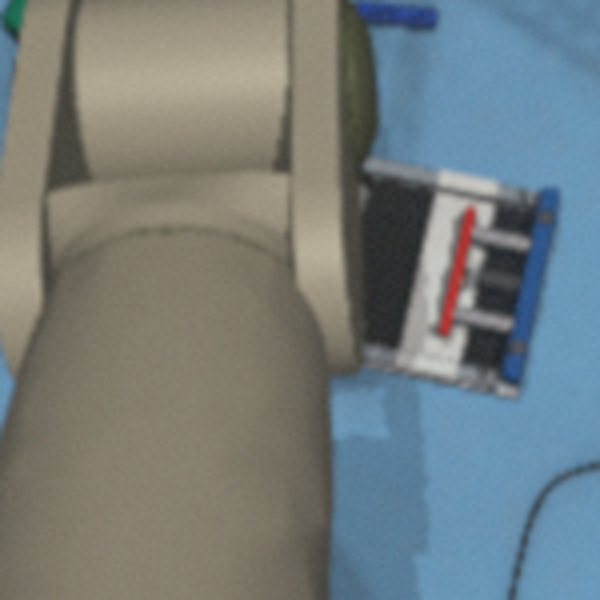

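The arm now hides the tube, whose axis I estimate at lane x ≈ −8. The force is under 1 N. Continuing.

Call:
carry_out --steps '[[[-1.5,0,0],0,40],[[-3,0,0],0,40],[[-4.5,0,0],0,40],[[-6,0,0],0,40],[[-7.5,0,0],0,40],[[-9,0,0],0,40],[[-10.5,0,0],0,40],[[-12,0,0],0,40]]'

```text
time_s: 16.6
ee_pos: [618.0, 202.7, 27.0]
orientation: [0.0, 0.755, 0.656, -0.0]
contact_force: [0.2, 0.5, -1.1]
gripper_width: 39.9
```

Call:
carry_out --steps '[[[-1.5,0,0],0,40],[[-3,0,0],0,40],[[-4.5,0,0],0,40],[[-6,0,0],0,40],[[-7.5,0,0],0,40],[[-9,0,0],0,40],[[-10.5,0,0],0,40],[[-12,0,0],0,40]]'

```text
time_s: 17.27
ee_pos: [616.3, 190.8, 27.0]
orientation: [-0.0, 0.755, 0.656, -0.0]
contact_force: [0.3, 0.5, -0.3]
gripper_width: 40.2
```

Call:
carry_out --steps '[[[-1.5,0,0],0,40],[[-3,0,0],0,40],[[-4.5,0,0],0,40],[[-6,0,0],0,40],[[-7.5,0,0],0,40],[[-9,0,0],0,40],[[-10.5,0,0],0,40],[[-12,0,0],0,40]]'

```text
time_s: 17.93
ee_pos: [614.7, 178.9, 27.0]
orientation: [0.0, 0.755, 0.656, 0.0]
contact_force: [0.6, 0.6, 0.7]
gripper_width: 40.0
```

```bash
python3 -c "
from go import *
ln()
s=snap('top','top8')
a=cv2.resize(s['pixels'][130:280,150:300,::-1],(600,600),interpolation=cv2.INTER_CUBIC)
cv2.imwrite('pics/t8.png',a)"
```

```text
t 17.93 p [614.7 178.9  27. ] jaw -8.02 F [0.61 0.64 0.73] w 40.0 q [ 0.101  0.792  1.334 -0.     1.015  0.241] zt [ 0. -0. -1.]
lane x 2.73 y -0.05 | Fx -0.71 Fy 0.52 tau [ -0.  -55.6 -21.2  -0.    0.    0. ]
```

View pics/t8.png

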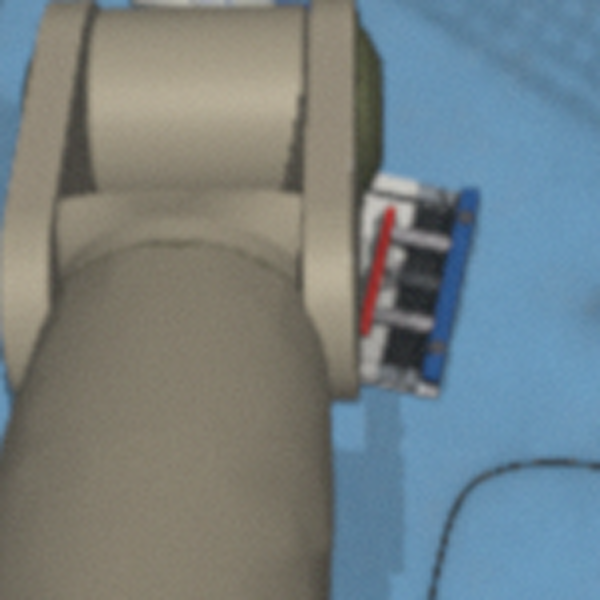

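Call:
carry_out --steps '[[[-1.5,0,0],0,40],[[-3,0,0],0,40],[[-4.5,0,0],0,40],[[-6,0,0],0,40],[[-7,0,0],0,40],[[-8,0,0],0,40],[[-9,0,0],0,40],[[-9.5,0,0],0,40]]'

```text
time_s: 18.65
ee_pos: [613.3, 169.5, 27.0]
orientation: [0.0, 0.755, 0.656, -0.0]
contact_force: [1.1, 0.0, 1.5]
gripper_width: 39.6
```

Call:
carry_out --steps '[[[-0.3,0,0],0,40],[[-0.6,0,0],0,40],[[-0.9,0,0],0,40],[[-1.2,0,0],0,40],[[-1.5,0,0],0,40],[[-1.8,0,0],0,40],[[-2.1,0,0],0,40],[[-2.4,0,0],0,40]]'

```text
time_s: 19.32
ee_pos: [613.0, 167.3, 27.0]
orientation: [0.0, 0.755, 0.656, 0.0]
contact_force: [-0.2, 0.4, 0.7]
gripper_width: 39.6
```

```bash
python3 -c "
from go import *
ln()"
```

```text
t 19.32 p [613.  167.3  27. ] jaw -8.02 F [-0.21  0.44  0.67] w 39.6 q [0.082 0.783 1.352 0.    1.007 0.222] zt [ 0.  0. -1.]
lane x 14.49 y -0.10 | Fx -0.41 Fy -0.26 tau [ -0.2 -55.2 -21.   -0.    0.    0. ]
```

Call:
carry_out --steps '[[[-0.2,0,0],0,40],[[-0.4,0,0],0,40],[[-0.6,0,0],0,40],[[-0.8,0,0],0,40],[[-1.0,0,0],0,40],[[-1.2,0,0],0,40],[[-1.4,0,0],0,40],[[-1.6,0,0],0,40]]'

```text
time_s: 19.98
ee_pos: [612.8, 165.7, 27.0]
orientation: [-0.0, 0.755, 0.656, -0.0]
contact_force: [0.1, 0.3, 0.4]
gripper_width: 39.8
```

Call:
carry_out --steps '[[[-0.15,0,0],0,40],[[-0.3,0,0],0,40],[[-0.45,0,0],0,40],[[-0.6,0,0],0,40],[[-0.75,0,0],0,40],[[-0.9,0,0],0,40],[[-1.05,0,0],0,40],[[-1.2,0,0],0,40]]'

```text
time_s: 20.65
ee_pos: [612.6, 164.5, 27.0]
orientation: [-0.0, 0.755, 0.656, -0.0]
contact_force: [0.2, -0.0, 1.9]
gripper_width: 40.0
```

```bash
python3 -c "
from go import *
ln()"
```

```text
t 20.65 p [612.6 164.5  27. ] jaw -8.02 F [ 0.16 -0.03  1.86] w 40.0 q [ 0.078  0.781  1.356 -0.     1.005  0.218] zt [-0. -0. -1.]
lane x 17.27 y -0.13 | Fx 0.01 Fy 0.17 tau [ -0.2 -55.1 -21.    0.    0.    0. ]
```

Call:
carry_out --steps '[[[-0.15,0,0],0,40],[[-0.3,0,0],0,40],[[-0.45,0,0],0,40],[[-0.6,0,0],0,40],[[-0.75,0,0],0,40],[[-0.9,0,0],0,40],[[-1.05,0,0],0,40],[[-1.2,0,0],0,40]]'

```text
time_s: 21.32
ee_pos: [612.5, 163.3, 27.0]
orientation: [0.0, 0.755, 0.656, 0.0]
contact_force: [0.0, 0.5, 0.8]
gripper_width: 40.8
```

Call:
carry_out --steps '[[[-0.15,0,0],0,40],[[-0.3,0,0],0,40],[[-0.45,0,0],0,40],[[-0.6,0,0],0,40],[[-0.75,0,0],0,40],[[-0.9,0,0],0,40],[[-1.05,0,0],0,40],[[-1.2,0,0],0,40]]'

```text
time_s: 21.98
ee_pos: [612.3, 162.1, 27.0]
orientation: [-0.0, 0.755, 0.656, 0.0]
contact_force: [-0.5, 0.8, 0.7]
gripper_width: 39.9
```

Call:
carry_out --steps '[[[-0.15,0,0],0,40],[[-0.3,0,0],0,40],[[-0.45,0,0],0,40],[[-0.6,0,0],0,40],[[-0.75,0,0],0,40],[[-0.9,0,0],0,40],[[-1.0,0,0],0,40],[[-1.0,0,0],0,40]]'

```text
time_s: 22.65
ee_pos: [612.2, 161.5, 27.1]
orientation: [-0.0, 0.755, 0.656, 0.0]
contact_force: [-0.1, 5.2, 1.5]
gripper_width: 39.9
```

The pad was felt, with 5.2 N. I'll add a little and hold.

Call:
carry_out --steps '[[[-0.1,0,0],0,40],[[-0.2,0,0],0,40],[[-0.3,0,0],0,40],[[-0.4,0,0],0,40],[[-0.5,0,0],0,40],[[-0.5,0,0],0,40],[[-0.5,0,0],0,40],[[-0.5,0,0],0,40]]'

```text
time_s: 23.32
ee_pos: [612.2, 161.3, 27.2]
orientation: [-0.0, 0.755, 0.656, 0.001]
contact_force: [0.8, 6.7, 1.2]
gripper_width: 39.9
```

```bash
python3 -c "
from go import *
ln()"
```

```text
t 23.32 p [612.2 161.3  27.2] jaw -8.01 F [0.82 6.73 1.19] w 39.9 q [7.200e-02 7.780e-01 1.361e+00 1.000e-03 1.002e+00 2.120e-01] zt [ 0.001  0.001 -1.   ]
lane x 20.54 y -0.13 | Fx -6.78 Fy -0.10 tau [ -4.  -54.1 -20.   -1.2   0.3   0. ]
```

Call:
carry_out --steps '[[[-0.1,0,0],0,40],[[-0.2,0,0],0,40],[[-0.3,0,0],0,40],[[-0.4,0,0],0,40],[[-0.5,0,0],0,40],[[-0.6,0,0],0,40],[[-0.7,0,0],0,40],[[-0.7,0,0],0,40]]'

```text
time_s: 23.98
ee_pos: [612.1, 160.9, 27.2]
orientation: [-0.0, 0.755, 0.656, 0.001]
contact_force: [1.4, 8.2, 0.7]
gripper_width: 39.7
```

```bash
python3 -c "
from go import *
ln()"
```

```text
t 23.98 p [612.1 160.9  27.2] jaw -8.02 F [1.37 8.24 0.66] w 39.7 q [0.072 0.778 1.362 0.002 1.001 0.211] zt [ 0.001  0.002 -1.   ]
lane x 20.91 y -0.12 | Fx -8.35 Fy 0.24 tau [ -5.1 -54.1 -19.8  -1.6   0.4   0. ]
```

Call:
carry_out --steps '[[[-0.1,0,0],0,40],[[-0.2,0,0],0,40],[[-0.3,0,0],0,40],[[-0.4,0,0],0,40],[[-0.4,0,0],0,40],[[-0.4,0,0],0,40],[[-0.4,0,0],0,40],[[-0.4,0,0],0,40]]'

```text
time_s: 24.65
ee_pos: [612.1, 160.7, 27.2]
orientation: [-0.0, 0.755, 0.656, 0.001]
contact_force: [1.0, 9.4, 1.7]
gripper_width: 40.1
```

Call:
carry_out --steps '[[[0,0,0],0,40],[[0,0,0],0,40],[[0,0,0],0,40],[[0,0,0],0,40],[[0,0,0],0,40],[[0,0,0],0,40],[[0,0,0],0,40],[[0,0,0],0,40]]'

```text
time_s: 25.32
ee_pos: [612.1, 160.7, 27.2]
orientation: [-0.0, 0.755, 0.656, 0.001]
contact_force: [-0.3, 9.5, 1.4]
gripper_width: 40.2
```

Call:
carry_out --steps '[[[0,0,0],0,40],[[0,0,0],0,40],[[0,0,0],0,40],[[0,0,0],0,40],[[0,0,0],0,40],[[0,0,0],0,40],[[0,0,0],0,40],[[0,0,0],0,40]]'

```text
time_s: 25.98
ee_pos: [612.1, 160.7, 27.2]
orientation: [-0.0, 0.755, 0.656, 0.001]
contact_force: [1.8, 9.6, 1.0]
gripper_width: 40.3
```

```bash
python3 -c "
from go import *
ln()"
```

```text
t 25.98 p [612.1 160.7  27.2] jaw -8.01 F [1.77 9.65 0.99] w 40.3 q [0.071 0.777 1.362 0.002 1.001 0.21 ] zt [ 0.001  0.002 -1.   ]
lane x 21.13 y -0.12 | Fx -9.80 Fy 0.44 tau [ -5.6 -54.1 -19.7  -1.8   0.5   0. ]
```

About 9.7 N was held steadily for nearly 2 s. Now I'll ease off slowly, with the fingers following the tube as the pad springs back.

Call:
carry_out --steps '[[[0.1,0,0],0,40],[[0.2,0,0],0,40],[[0.3,0,0],0,40],[[0.4,0,0],0,40],[[0.5,0,0],0,40],[[0.6,0,0],0,40],[[0.7,0,0],0,40],[[0.8,0,0],0,40]]'

```text
time_s: 26.65
ee_pos: [612.1, 160.9, 27.1]
orientation: [-0.0, 0.755, 0.656, 0.0]
contact_force: [0.8, 4.6, 0.9]
gripper_width: 40.1
```

Call:
carry_out --steps '[[[0.1,0,0],0,40],[[0.2,0,0],0,40],[[0.3,0,0],0,40],[[0.4,0,0],0,40],[[0.5,0,0],0,40],[[0.6,0,0],0,40],[[0.7,0,0],0,40],[[0.8,0,0],0,40]]'

```text
time_s: 27.32
ee_pos: [612.1, 161.0, 27.0]
orientation: [0.0, 0.755, 0.656, -0.0]
contact_force: [0.2, 3.0, 2.0]
gripper_width: 39.6
```

Call:
carry_out --steps '[[[0.06,0,0],0,40],[[0.12,0,0],0,40],[[0.18,0,0],0,40],[[0.24,0,0],0,40],[[0.3,0,0],0,40],[[0.36,0,0],0,40],[[0.42,0,0],0,40],[[0.48,0,0],0,40]]'

```text
time_s: 27.98
ee_pos: [612.1, 161.5, 26.9]
orientation: [-0.0, 0.755, 0.656, -0.0]
contact_force: [0.5, 0.5, -0.6]
gripper_width: 39.6
```

Call:
carry_out --steps '[[[0.06,0,0],0,40],[[0.12,0,0],0,40],[[0.18,0,0],0,40],[[0.24,0,0],0,40],[[0.3,0,0],0,40],[[0.36,0,0],0,40],[[0.42,0,0],0,40],[[0.48,0,0],0,40]]'

```text
time_s: 28.65
ee_pos: [612.3, 162.0, 27.0]
orientation: [0.0, 0.755, 0.656, -0.0]
contact_force: [-0.1, 0.5, -0.1]
gripper_width: 40.1
```

```bash
python3 -c "
from go import *
ln()"
```

```text
t 28.65 p [612.3 162.   27. ] jaw -8.02 F [-0.12  0.51 -0.09] w 40.1 q [ 0.074  0.779  1.359 -0.     1.003  0.214] zt [-0. -0. -1.]
lane x 19.77 y -0.13 | Fx -0.49 Fy -0.19 tau [ -0.1 -55.3 -21.1   0.   -0.    0. ]
```

Call:
carry_out --steps '[[[0.2,0,0],0,40],[[0.5,0,0],0,40],[[1,0,0],0,40],[[2,0,0],0,40],[[4,0,0],0,40],[[7,0,0],0,40],[[11,0,0],0,40],[[16,0,0],0,40]]'

```text
time_s: 29.32
ee_pos: [614.6, 178.3, 27.0]
orientation: [-0.0, 0.755, 0.656, -0.0]
contact_force: [-0.7, -0.2, 0.3]
gripper_width: 40.2
```

Call:
carry_out --steps '[[[5,0,0],0,40],[[10,0,-4],0,40],[[15,0,-14],0,40],[[20,0,-28],0,40],[[30,0,-45],0,40],[[45,0,-60],0,40],[[60,0,-70],0,40],[[80,0,-75],0,40]]'

```text
time_s: 29.98
ee_pos: [626.5, 257.8, 105.1]
orientation: [0.001, 0.755, 0.656, 0.001]
contact_force: [0.9, -0.3, 0.3]
gripper_width: 39.8
```

Call:
carry_out --steps '[[[20,0,0],0,40],[[40,0,0],0,40],[[55,0,0],0,40],[[65,0,0],0,40],[[70,0,0],0,40],[[70,0,0],0,40],[[70,0,0],0,40],[[70,0,0],0,40]]'

```text
time_s: 30.65
ee_pos: [635.5, 325.8, 102.3]
orientation: [0.0, 0.755, 0.656, 0.0]
contact_force: [0.2, -0.3, 0.6]
gripper_width: 39.9
```

```bash
python3 - <<'E'
from go import *
ln()
s=snap('top','top9')
a=cv2.resize(s['pixels'][130:280,150:300,::-1],(600,600),interpolation=cv2.INTER_CUBIC)
cv2.imwrite('pics/t9.png',a)
E
```

```text
t 30.65 p [635.5 325.8 102.3] jaw -8.06 F [ 0.18 -0.28  0.62] w 39.9 q [ 0.31   0.86   0.985 -0.     1.296  0.451] zt [ 0. -0. -1.]
lane x -145.67 y 0.70 | Fx 0.25 Fy 0.21 tau [  0.6 -61.7 -25.1   0.1  -0.    0. ]
```

View pics/t9.png

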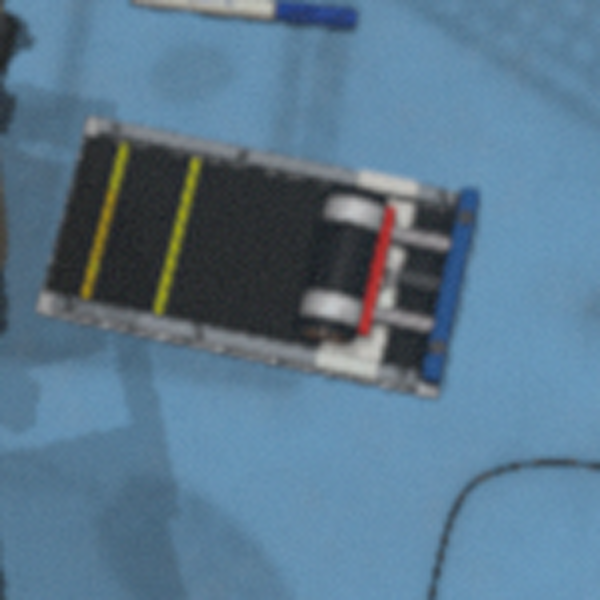

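The tube lies square against the red pad, with bands at crop (353,210) and (332,308), and the marker is in place. I'll measure its lane x relative to the loading position.

```bash
python3 - <<'E'
from go import *
a=np.radians(7.8); ux=np.array([-np.sin(a),-np.cos(a)]); uy=np.array([np.cos(a),-np.sin(a)])
def bands(f,r):
    s=load(f);hsv=cv2.cvtColor(s['pixels'],cv2.COLOR_RGB2HSV);hs=hsv[r[2]:r[3],r[0]:r[1]]
    m=((hs[...,1]<60)&(hs[...,2]>115)).astype(np.uint8)
    n,l,st,ce=cv2.connectedComponentsWithStats(m);o=[]
    for i in range(1,n):
        if st[i,4]>30:
            p=onz(s,*(ce[i]+[r[0],r[2]]),39)[:2]-[623.9,246]; print(f,st[i],(p@ux-65).round(1),(p@uy).round(1))
bands('top4',(172,200,167,205)); bands('top9',(222,246,177,212))
s=load('top9')
for n,(x,y),z in (('tube left-edge mid',(320,265),28),('tube right edge/face',(374,270),34),('band left',(392,285),12)):
    p=onz(s,150+x/4,130+y/4,z)[:2]-[623.9,246]; print(n,(p@ux-65).round(1))
s0=load('top0')
print('moved px marker/roll diff', [ (np.abs(s0['pixels'][y0:y1,x0:x1].astype(int)-s['pixels'][y0:y1,x0:x1]).mean().round(2)) for x0,x1,y0,y1 in((178,245,122,140),(320,360,195,232))])
c=ctrl.snapshot('top')['pixels'].astype(int); print('still diff',np.abs(c-s['pixels'])[170:215,220:250].mean())
E
```

```text
top4 [ 8  1 14  8 76] -62.5 28.5
top4 [ 3 25 13  7 66] -62.0 -23.8
top9 [10  2 14  8 78] 49.0 27.9
top9 [ 5 26 14  7 75] 48.7 -24.1
tube left-edge mid 36.8
tube right edge/face 65.6
band left 75.2
moved px marker/roll diff [np.float64(3.19), np.float64(3.33)]
still diff 2.24
```

```bash
python3 -c "
from go import *
ln(); print(ctrl.hand_in())"
```

```text
t 30.75 p [635.6 325.8 102.3] jaw -8.07 F [ 0.15 -0.14 -0.78] w 40.1 q [ 0.31   0.86   0.985 -0.     1.296  0.451] zt [ 0. -0. -1.]
lane x -145.64 y 0.76 | Fx 0.12 Fy 0.17 tau [  0.2 -61.8 -25.    0.1  -0.   -0. ]
the job is handed in; nothing more can be done
None
```

I laid the tube between the yellow lines and let go. I then rolled it along the lane with two fingers and pressed it on the pad, holding a measured 9.4–9.8 N for over a second. I eased off slowly, backed the arm clear and handed the job in at 30.8 s; no verdict was reported.

**Last checks (top view):**
- **Position:** the tube rests against the pad with its axis at lane x ≈ 46–49 mm; 42–78 is allowed. It is about 2 mm off the lane's middle and square to within about 0.01 rad.
- **Stillness:** two pictures taken after the arm was clear showed no movement.
- **Label roll and marker:** the image around each matched the first picture apart from noise.

**Disagreements and limits:**
- **2.5 mm gap in lane x:** the camera put the tube about 2.5 mm further along the lane than the arm's own position did, hence the 46–49 mm range. Both ends are in tolerance.
- **Pad force after release:** I could not measure it directly. The finger force was back to noise (about 0.5 N) before I backed away.
- **Tube hidden while rolling:** the arm blocked the view for the last part of the roll and the press, so I judged those from arm position and force.

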